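# Re-zero the parcel scale with its two-key hold

## Task

The parcel scale on the packing bench has lost its zero: with one fingertip on each of the two round keys at the ends of the upper row, press both down together, hold them fully down for three seconds, then let both come up. Then tap the long key below them, fully down and up again, to store the zero. Only press, pick nothing up: keep off the steel weighing pan and the small square keys, and leave the other things on the bench where they are.

Things in the scene. Friction and masses are not known exactly. Their poses are not given: they have to be found in the camera images.
- scale: Heavy parcel scale, 330 x 300 mm, light grey: steel pan on its far half, sloping console along its near side, display left of the keypad. It does not shift. Origin: centre of the footprint at bench level; x from console to pan, y to the operator's left, z up. The console rises towards the pan at 10 degrees; the middle of its surface is at (-108, 0, 52) mm, 116 mm up the slope, 300 mm wide.
- key_left_top (a point): Centre of the top of the left round key: 18 mm diameter, dark grey, left end of the upper row, 8 mm proud of the console, at (-88, -19, 64) mm in the scale's frame. Site z points out of the panel (leans 10 degrees towards the operator), y along the row to the left, x up the slope. It moves with the key.
- key_right_top (a point): Centre of the top face of the right round key, the same as the left one, 72 mm from it centre to centre along the row, at (-88, -91, 64) mm in the scale's frame.
- key_sq_left_top (a point): Centre of the top face of the left of two small square keys (13 mm), 24 mm apart, in the upper row between the round ones; 5 mm proud of the console.
- key_sq_right_top (a point): The same for the right small square key.
- key_long_top (a point): Centre of the top face of the long key, 40 mm along the row by 16 mm, standing 8 mm proud; alone in the lower row, midway below the upper row and 40 mm down the slope from it (nearer the operator).
- key_left (a joint): Travel of the left round key in m: 0 up, 0.005 fully down. Springs back by itself; about 1 N starts it, 5.5 N holds it fully down. It moves straight into the panel.
- key_right (a joint): Travel of the right round key, the same.
- key_sq_left (a joint): Travel of the left square key, the same.
- key_sq_right (a joint): Travel of the right square key, the same.
- key_long (a joint): Travel of the long key, the same: 0 up, 0.005 fully down, about 5.5 N.
- pan: Loose stainless steel weighing pan, 205 x 290 mm, 12 mm thick, 0.7 kg, resting empty on the scale's four rubber supports; its top is 82 mm above the bench. Origin under its centre.
- weight: Steel calibration weight with a knob, 42 mm diameter, 64 mm tall, standing at the right front corner of the console. Origin at the centre of its underside.
- tape: Roll of brown packing tape lying flat, 104 mm diameter, 48 mm high, left of the console. Origin under its centre.
- cutter: Grey carton cutter lying flat, about 155 x 30 x 22 mm, in front of the console. Origin under it, near its middle.
- regulator: Brass gas valve standing upright, 34 mm diameter, 60 mm tall, with a short side outlet; in front of the console, to the right. Origin under its centre.
- carton: Small taped cardboard carton, 170 x 130 x 95 mm, right of the scale. Origin under its centre.
- bowls: Stack of brown fibre bowls, 146 mm diameter, 88 mm high, left of the scale. Origin under its centre.

How it is judged:
On the way, in this order (a step that is already met when the one before it is completed fails the run):
1. both round keys are held down together for the three seconds (2.5 s counts), the other keys up (value of joint each of key_left, key_right above 0.0035 m and value of joint each of key_sq_left, key_sq_right, key_long below 0.0015 m), for 2.5 s.
2. both round keys are let up again (value of joint each of key_left, key_right below 0.001 m), for 0.1 s.
3. the long key is tapped fully down, the other keys up (value of joint key_long above 0.0035 m and value of joint each of key_left, key_right, key_sq_left, key_sq_right below 0.0015 m), for 0.05 s.
At the end, for the whole second after the job is handed in: After the two-key hold and the tap, all five keys are up again (within 1 mm), the pan still lies in its place (6 mm) and everything else on the bench stands where it stood (15 mm) (all of step 2 and value of joint each of key_sq_left, key_sq_right, key_long below 0.001 m and distance of pan from where it was at the start of the episode below 0.006 m and distance of each of weight, tape, cutter, regulator, carton, bowls from where it was at the start of the episode below 0.015 m); the robot touches nothing.
It fails at once if one round key is fully down while the other is still up (pressed alone it does something else) ((value of joint key_left above 0.0042 m and value of joint key_right below 0.0006 m) or (value of joint key_right above 0.0042 m and value of joint key_left below 0.0006 m)).
It fails at once if a small square key is pressed (value of joint any of key_sq_left, key_sq_right above 0.0025 m).
It fails at once if the weighing pan is leaned on, shifted or lifted (contact force between pan and the fingers above 3 N or contact force between pan and the arm above 3 N or distance of pan from where it was at the start of the episode above 0.008 m).
It fails at once if something else on the bench is knocked, pushed or lifted (distance of any of weight, tape, cutter, regulator, carton, bowls from where it was at the start of the episode above 0.02 m).
It also fails if it takes over 42 s, if anything falls off the work surface, if the arm or the gripper's body presses on something with over 40 N, if the wrist force passes 120 N, or if a joint passes its speed limit or range.

## Robot

A 6-joint arm with a two-finger parallel gripper is mounted at the origin on the work surface. World frame = base frame: x ahead of the robot, y to its left, z up, the work surface at z = 0. Lengths are in m, angles in rad, forces in N, time in s.
With the tool pointing down it reaches from about 0.425 to 0.95 m from the base axis. Payload 3.5 kg.
Tool frame: the origin (TCP) lies at the very end of the fingers, on their centre line; the grasp point (between the pads) lies 19 mm behind it (ctrl.grip_point_offset is the distance from the TCP to the grasp point, in m); z points along the fingers, y is the line along which they close (so a half turn about z gives the same grasp; the last joint's range is limited). The gripper opens to 85 mm and grips with 20 to 120 N. Pads are 22 mm wide; open, the fingers measure 114 mm over their backs; the gripper's body (76 mm by 85 mm) begins 54 mm behind the grasp point. The pads swing forward as they close: fully open they stand 13 mm farther back than shut.
Start: joints at [1.023, 0.286, 1.577, -0, 1.279, -0.15], TCP at [0.261, 0.622, 0.231] pointing down, gripper open.
Joint ranges: [-2.77, 2.77], [-0.9, 2.22], [0.21, 2.48], [-1.53, 4.67], [0.24, 2.81], [-2.84, 2.84]. Speed limits (rad/s): [2.79, 2.79, 3.14, 3.14, 3.14, 3.14].

## Interface

Orientations are given as a unit quaternion [x, y, z, w].
In Python, from plant import telemetry, vision, ctrl gives the robot as it stands.
- The arm moves only by the tool arm_command, never from a script. Its argument "series" is one flat list of numbers, 7 for each row, row after row: the shift along the tool's x, y, z in cm, then the turn, a rotation vector about the tool's x, y, z in degrees, then the closure, from 0 (fully open) to 1 (shut). A call has 1 to 10 rows; each row is the pose to reach, as a shift and turn from the pose commanded when the call began, along the tool's axes at that moment; what a row does not reach only later rows make up. A row lasts 1/12 s, in which the tool goes at most 41.7 mm and 7.16 degrees, less where a joint would pass 70% of its speed; a pose out of reach is approached as far as the arm can. A call with a gripper value outside its range is refused whole. The fingers move at their own pace and stop on an object; "force" is the grip in N (left out, the last holds). Time passes only in rows, so rows that repeat a pose let the fingers close. It gives the time, the measured TCP pose, the force, the opening and the grip force at its end, in the units of the state.
- telemetry.get_state(): the state, without advancing time (a new reading comes with each control period).
- vision.read_camera(name): name is "side" or "top"; returns a dict with "color" (420x560x3 uint8, blue, green, red), "K" (3x3 intrinsics, pixels), "rvec" (rotation vector, rad) and "tvec" (3), from world to camera coordinates, as OpenCV has them. Camera axes: x right, y down, z forward; pixel columns grow to the right and rows downward; lengths in m; the calibration is good to about 2 mm. A picture is of the moment at which its call begins. There is no depth.
- ctrl.sign_off(): hands the job in; it is judged then, once.
The state is a dict: "time": time; "qpos": joint angles; "dq": joint speeds; "joint_efforts": joint torques, N m; "eef_pos": TCP position; "tcp_rot": TCP orientation; "contact_force": force on the tool from outside, world axes, zero at the start; "wrist_torque": the same for the moment, N m; "opening": opening from 0.0 (shut) to 1.0 (fully open); "finger_force": force on a finger pad.
Only numpy, scipy, OpenCV 4.12 (cv2) and the standard library are available. Lean on these libraries where they do the work, as an engineer would, in place of code of your own. Each camera call takes 0.05 s, during which the arm holds its last target. There are 200 camera calls.

## Working session

There is one attempt and no reset: what is moved stays moved. The work goes in short steps, Python scripts to look and compute and a tool call to move; the robot and the scene stay as the last step left them, time stands still between calls to the robot, and variables do not carry over. Pictures are saved under pics/ and viewed, at most 10 in all, crops included, and the job is handed in when it is done.

Besides the shell and the picture viewer there is one more tool, called after "Request:" by a JSON object that holds its "fn" and its "kwargs". arm_command: Moves the arm, as the interface text tells. Its arguments: {"type":"object","properties":{"series":{"type":"array","items":{"type":"number"}},"force":{"type":"number"}},"required":["series"]}

```bash
mkdir -p pics; python3 - <<'E'
from plant import telemetry, vision, ctrl
import cv2,pickle
d={}
for n in("side","top"):
    c=vision.read_camera(n);d[n]=c;cv2.imwrite(f"pics/{n}0.png",c["color"])
    print(n,c["K"],c["rvec"],c["tvec"])
pickle.dump(d,open("c0.pkl","wb"))
print(telemetry.get_state(),ctrl.grip_point_offset)
E
```

```text
side [[397.3506712    0.         277.39252906]
 [  0.         397.3506712  214.81575602]
 [  0.           0.           1.        ]] [ 2.14192602 -0.30507323  0.19666787] [-0.54947548  0.16539755  0.77616611]
top [[411.05927615   0.         274.70930175]
 [  0.         411.05927615 206.75059728]
 [  0.           0.           1.        ]] [ 2.16244929 -2.20485444  0.09954359] [0.04079007 0.60718965 0.89268505]
{'time': 0.1, 'qpos': array([ 1.02299120e+00,  2.87128058e-01,  1.57803890e+00, -3.98826681e-05,
        1.27860010e+00, -1.50003183e-01]), 'dq': array([ 0.00074939, -0.00359869, -0.00439856, -0.00048903,  0.00096711,
       -0.0001574 ]), 'joint_efforts': array([ 2.03793534e-04, -4.07298231e+01, -2.93701726e+01, -2.17956385e-04,
        3.42433203e-03,  2.45199274e-06]), 'eef_pos': array([0.26115848, 0.62178257, 0.23004701]), 'tcp_rot': array([ 1.97586324e-01,  9.80284888e-01, -1.02821888e-03, -3.53739015e-04]), 'contact_force': array([ 0.63491856, -1.02829565,  0.25285768]), 'wrist_torque': array([-0.0125511 ,  0.04951625, -0.0488794 ]), 'finger_force': 0.0, 'opening': 0.997161343634337} 0.0187
```

View pics/top0.png

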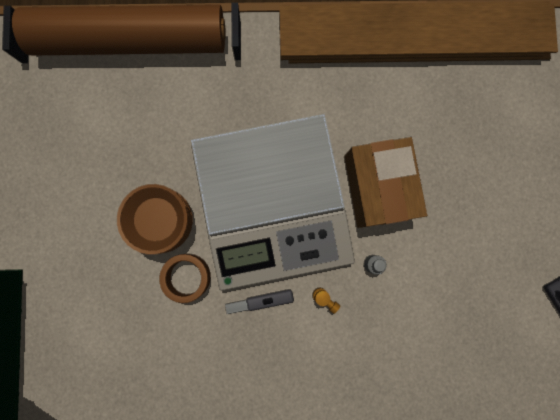

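View pics/side0.png

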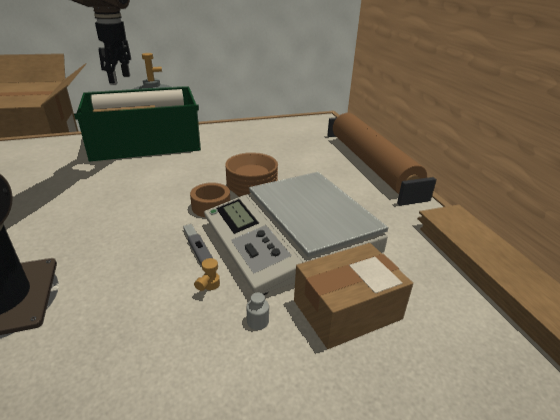

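The top view shows the scale, with the round keys near (290,240) and (322,234) and the long key near (310,255). In the side view the keypad is near (262,248). I'll enlarge both.

```bash
python3 - <<'E'
import cv2,pickle,numpy as np
d=pickle.load(open("c0.pkl","rb"))
a=d["top"]["color"][215:275,265:345];b=d["side"]["color"][215:275,225:305]
f=lambda i:cv2.resize(i,None,fx=5,fy=5,interpolation=cv2.INTER_CUBIC)
o=np.hstack([f(a),f(b)]);o=np.clip(o*1.6,0,255).astype(np.uint8)
for k in range(0,800,50): cv2.line(o,(k,0),(k,6),(0,0,255),1)
for k in range(0,300,50): cv2.line(o,(0,k),(6,k),(0,0,255),1)
cv2.imwrite("pics/crop0.png",o)
E
```

```text
(no output)
```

View pics/crop0.png

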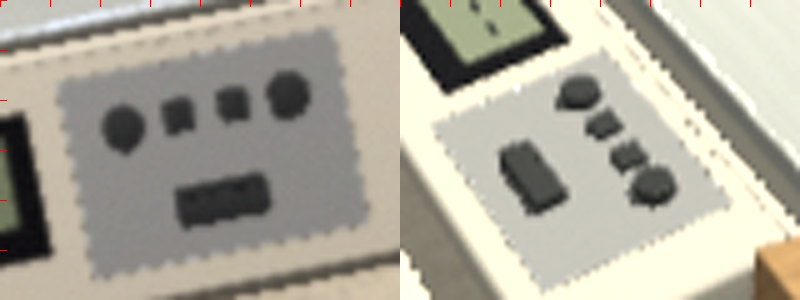

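```bash
cat > h.py <<'E'
import numpy as np,cv2,pickle
from scipy.optimize import least_squares
from scipy.spatial.transform import Rotation as R
s,c=np.sin(np.radians(10)),np.cos(np.radians(10))
P={"L":[-88,-19,64],"R":[-88,-91,64],"long":[-88-40*c,-55,64-40*s],"mid":[-88,-55,64]}
P={k:np.array(v)/1e3 for k,v in P.items()}
def W(p,x): return R.from_euler("z",x[2]).apply(p)+[x[0],x[1],0]
def proj(c,p): return cv2.projectPoints(np.atleast_2d(p),c["rvec"],c["tvec"],c["K"],None)[0][:,0]
def target(x,k,h):  # tool pose: h m above key k top, along panel normal; z into panel, y along row
    Rs=R.from_euler("z",x[2])
    n=np.array([-s,0,c]); y=np.array([0,1,0]); best=None
    M=[np.column_stack([np.cross(q*y,-n),q*y,-n]) for q in(1,-1)]
    return W(P[k]+h*n,x),[Rs*R.from_matrix(m) for m in M]
def move(st,pos,rots):
    R0=R.from_quat(st["tcp_rot"])
    for r in rots:
        print("shift cm",np.round(R0.inv().apply(pos-st["eef_pos"])*100,2),"turn",np.round((R0.inv()*r).as_rotvec(degrees=True),2))
E
python3 - <<'E'
from h import *
from plant import telemetry
d=pickle.load(open("c0.pkl","rb"))
obs={"top":{"L":(124,124),"R":(288,93),"long":(222,198)},"side":{"L":(181,90),"R":(256,183),"long":(134,175)}}
off={"top":(265,215),"side":(225,215)}
f=lambda x,full=False:np.concatenate([proj(d[n],W(P[k],x))[0]-((np.array(o)+.5)/5-.5+off[n]) for n in obs for k,o in obs[n].items()])
r=least_squares(f,[0.6,0.1,0.2],loss="soft_l1");x=r.x
print(x,np.degrees(x[2]));print(np.round(f(x),1).reshape(-1,2))
pickle.dump(x,open("x.pkl","wb"))
for k in P: print(k,W(P[k],x).round(4))
st=telemetry.get_state()
for h in(.06,): 
  p,q=target(x,"mid",h);print(p);move(st,p,q)
E
```

```text
[0.6177974  0.03281014 0.17475588] 10.01277412277872
[[ 0.4  0. ]
 [ 0.7 -0.3]
 [ 0.8  0.1]
 [ 0.  -1.1]
 [-0.3 -1.2]
 [-0.3 -1.7]]
L [ 0.5344 -0.0012  0.064 ]
R [ 0.547  -0.0721  0.064 ]
long [ 0.5019 -0.0435  0.0571]
mid [ 0.5407 -0.0367  0.064 ]
[ 0.53044025 -0.03846403  0.12308847]
shift cm [-50.41 -50.41  10.79] turn [ -2.98  -9.78 -32.71]
shift cm [-50.41 -50.41  10.79] turn [-12.9    3.93 146.72]
```

Request:
{"fn": "arm_command", "kwargs": {"series": [-25,-25,0,-3,-9.8,-32.7,0.33,-25,-25,0,-3,-9.8,-32.7,0.33,-25,-25,0,-3,-9.8,-32.7,0.33,-25,-25,0,-3,-9.8,-32.7,0.33,-25,-25,0,-3,-9.8,-32.7,0.33,-25,-25,0,-3,-9.8,-32.7,0.33,-25,-25,0,-3,-9.8,-32.7,0.33,-25,-25,0,-3,-9.8,-32.7,0.33,-25,-25,0,-3,-9.8,-32.7,0.33,-25,-25,0,-3,-9.8,-32.7,0.33], "force": 40}}

```text
time: 0.93
eef_pos: [0.396, 0.2916, 0.2309]
tcp_rot: [-0.084, 0.993, 0.008, 0.088]
contact_force: [-0.5, 0.1, 0.2]
opening: 0.667
finger_force: 0.0
```

```bash
cat > nxt.py <<'E'
import sys
from h import *
from plant import telemetry
x=pickle.load(open("x.pkl","rb"));st=telemetry.get_state()
p,q=target(x,sys.argv[1],float(sys.argv[2]));move(st,p,q)
print(st["time"],st["eef_pos"],st["opening"],st["contact_force"])
E
python3 nxt.py mid 0.05
```

```text
shift cm [ -5.67 -34.81  12.94] turn [-0.01  0.1  -0.3 ]
shift cm [ -5.67 -34.81  12.94] turn [1.500e-01 2.000e-02 1.797e+02]
0.9333 [0.396041   0.29160251 0.2309318 ] 0.6668907544734303 [-0.47442316  0.12680579  0.19765647]
```

Request:
{"fn": "arm_command", "kwargs": {"series": [-5.7,-34.8,4,0,0,-0.3,0.33,-5.7,-34.8,4,0,0,-0.3,0.33,-5.7,-34.8,4,0,0,-0.3,0.33,-5.7,-34.8,4,0,0,-0.3,0.33,-5.7,-34.8,4,0,0,-0.3,0.33,-5.7,-34.8,4,0,0,-0.3,0.33,-5.7,-34.8,4,0,0,-0.3,0.33,-5.7,-34.8,4,0,0,-0.3,0.33,-5.7,-34.8,9,0,0,-0.3,0.33,-5.7,-34.8,13,0,0,-0.3,0.33]}}

```text
time: 1.77
eef_pos: [0.5347, -0.0365, 0.1275]
tcp_rot: [-0.088, 0.992, 0.006, 0.092]
contact_force: [0.5, -0.0, -0.2]
opening: 0.673
finger_force: 0.0
```

```bash
python3 nxt.py mid 0.03
```

```text
shift cm [ 0.56 -0.11  3.35] turn [-0.19  0.59  0.09]
shift cm [ 0.56 -0.11  3.35] turn [  -0.93   -0.3  -179.91]
1.7667 [ 0.53473646 -0.03651262  0.12753489] 0.6734771921776176 [ 0.50777375 -0.03698437 -0.24173809]
```

Request:
{"fn": "arm_command", "kwargs": {"series": [0,0,2,0,0,0,0.33,0,0,2.5,0,0,0,0.33,0,0,2.5,0,0,0,0.33,0,0,2.5,0,0,0,0.33]}}

```text
time: 2.1
eef_pos: [0.5356, -0.0316, 0.1012]
tcp_rot: [-0.09, 0.992, 0.008, 0.088]
contact_force: [-0.1, 0.3, 0.8]
opening: 0.67
finger_force: 0.0
```

```bash
python3 nxt.py mid 0.0; python3 - <<'E'
from plant import vision
from h import *
x=pickle.load(open("x.pkl","rb"))
o=[]
for n in("top","side"):
    c=vision.read_camera(n); u=proj(c,W(P["mid"],x))[0].astype(int);u0,v0=u-[40,35]
    i=cv2.resize(c["color"][v0:v0+75,u0:u0+80],None,fx=5,fy=5,interpolation=cv2.INTER_CUBIC);i=np.clip(i*1.6,0,255).astype(np.uint8)
    for k in("L","R","long"):
        p=(proj(c,W(P[k],x))[0]-[u0,v0]+.5)*5-.5; cv2.drawMarker(i,tuple(p.astype(int)),(0,0,255),0,8)
    o.append(i)
cv2.imwrite("pics/close1.png",np.hstack(o))
E
```

```text
shift cm [ 0.25 -0.59  3.73] turn [0.1  0.17 0.33]
shift cm [ 0.25 -0.59  3.73] turn [-2.6000e-01  1.5000e-01 -1.7967e+02]
2.1 [ 0.53559017 -0.03161746  0.10115271] 0.6702648064335536 [-0.10714051  0.25245977  0.75614375]
```

View pics/close1.png

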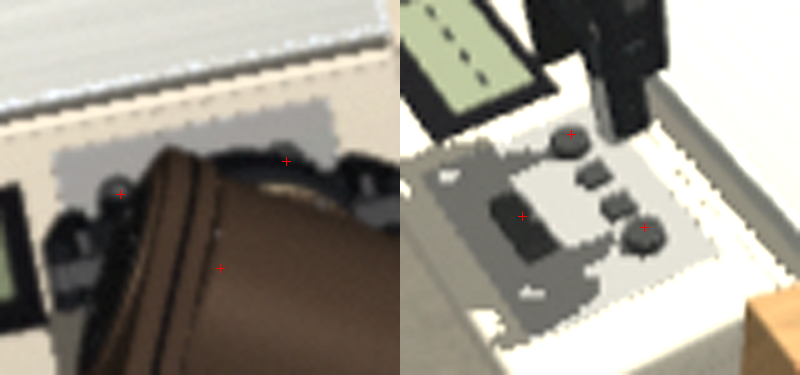

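The view shows the predicted key points on the keys, within about 1.5 px in the side view. The fingers are over the row with their shadows near (560,150) and (610,245). I'll centre the gripper and go lower.

Request:
{"fn": "arm_command", "kwargs": {"series": [0.2,-0.6,1.5,0,0,0,0.33,0.2,-0.6,2.2,0,0,0,0.33,0.2,-0.6,2.2,0,0,0,0.33,0.2,-0.6,2.2,0,0,0,0.33]}}

```text
time: 2.53
eef_pos: [0.538, -0.0374, 0.0788]
tcp_rot: [-0.089, 0.992, 0.008, 0.088]
contact_force: [-0.5, 0.5, 0.1]
opening: 0.67
finger_force: 0.0
```

```bash
cat > look.py <<'E'
import sys
from plant import vision
from h import *
x=pickle.load(open("x.pkl","rb"))
c=vision.read_camera("side"); u=proj(c,W(P["mid"],x))[0].astype(int);u0,v0=u-[45,45]
i=cv2.resize(c["color"][v0:v0+75,u0:u0+90],None,fx=8,fy=8,interpolation=cv2.INTER_CUBIC);i=np.clip(i*1.6,0,255).astype(np.uint8)
for k in("L","R","long"):
    p=(proj(c,W(P[k],x))[0]-[u0,v0]+.5)*8-.5; cv2.drawMarker(i,tuple(p.astype(int)),(0,0,255),0,8)
cv2.imwrite(sys.argv[1],i)
E
python3 look.py pics/close2.png; python3 nxt.py mid 0.0
```

```text
shift cm [0.01 0.04 1.53] turn [0.09 0.17 0.29]
shift cm [0.01 0.04 1.53] turn [-2.6000e-01  1.4000e-01 -1.7971e+02]
2.5833 [ 0.53824379 -0.03752872  0.07908672] 0.6685347999924677 [ 0.28203582 -0.79935178 -0.19586006]
```

View pics/close2.png

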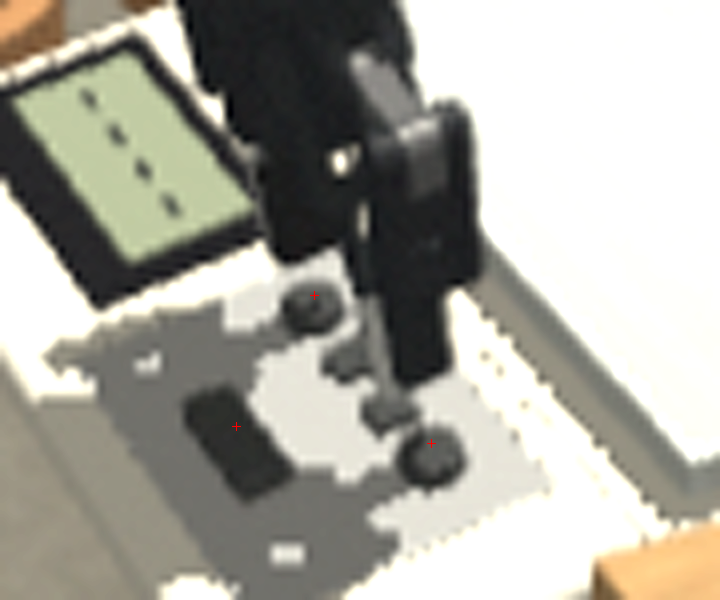

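The right fingertip ends near (415,378) and the left near (300,258), both above their keys. Next I'll compare them with the projections for the expected fingertip spacing.

```bash
python3 - <<'E'
from plant import telemetry
from h import *
d=pickle.load(open("c0.pkl","rb"))["side"];x=pickle.load(open("x.pkl","rb"));st=telemetry.get_state()
u0,v0=proj(d,W(P["mid"],x))[0].astype(int)-[45,45]
T=R.from_quat(st["tcp_rot"])
for y in(-.043,-.036,-.0285,.0285,.036,.043):
  for z in(0,-.007):
    q=[(proj(d,T.apply([a,y,z])+st["eef_pos"])[0]-[u0,v0])*8 for a in(-.011,0,.011)]
    print(y,z,np.round(q).astype(int).tolist())
E
```

```text
-0.043 0 [[472, 395], [434, 413], [396, 430]]
-0.043 -0.007 [[469, 375], [431, 393], [392, 410]]
-0.036 0 [[460, 380], [422, 397], [384, 415]]
-0.036 -0.007 [[456, 360], [418, 377], [380, 395]]
-0.0285 0 [[446, 364], [409, 381], [371, 398]]
-0.0285 -0.007 [[443, 344], [405, 361], [367, 378]]
0.0285 0 [[350, 249], [314, 265], [278, 281]]
0.0285 -0.007 [[346, 229], [310, 245], [273, 261]]
0.036 0 [[338, 235], [302, 250], [266, 266]]
0.036 -0.007 [[334, 215], [298, 231], [262, 246]]
0.043 0 [[327, 222], [291, 237], [255, 253]]
0.043 -0.007 [[323, 202], [287, 217], [251, 233]]
```

Request:
{"fn": "arm_command", "kwargs": {"series": [0,0,0.7,0,0,0.3,0.33,0,0,1.4,0,0,0.3,0.33,0,0,1.5,0,0,0.3,0.33,0,0,1.5,0,0,0.3,0.33]}}

```text
time: 2.92
eef_pos: [0.5399, -0.037, 0.0625]
tcp_rot: [-0.087, 0.992, 0.009, 0.087]
contact_force: [0.8, 0.3, -0.2]
opening: 0.672
finger_force: 0.0
```

Request:
{"fn": "arm_command", "kwargs": {"series": [0,0,0.2,0,0,0,0.33,0,0,0.4,0,0,0,0.33,0,0,0.4,0,0,0,0.33]}}

```text
time: 3.17
eef_pos: [0.5414, -0.0371, 0.0595]
tcp_rot: [-0.087, 0.992, 0.009, 0.088]
contact_force: [-0.7, -0.5, 1.3]
opening: 0.671
finger_force: 0.4
```

Request:
{"fn": "arm_command", "kwargs": {"series": [0,0,0.2,0,0,0,0.33,0,0,0.2,0,0,0,0.33,0,0,0.2,0,0,0,0.33]}}

```text
time: 3.42
eef_pos: [0.5418, -0.0371, 0.0581]
tcp_rot: [-0.087, 0.992, 0.009, 0.088]
contact_force: [-1.1, -0.2, 3.4]
opening: 0.669
finger_force: 2.1
```

```bash
python3 look.py pics/close3.png; python3 nxt.py mid 0.0
```

```text
shift cm [-0.01  0.06 -0.6 ] turn [ 0.1   0.13 -0.02]
shift cm [-0.01  0.06 -0.6 ] turn [ 2.0000e-01 -1.5000e-01  1.7998e+02]
3.4667 [ 0.54173792 -0.03710801  0.05803569] 0.6647981616402507 [-1.39919996  1.02553028  4.23216893]
```

View pics/close3.png

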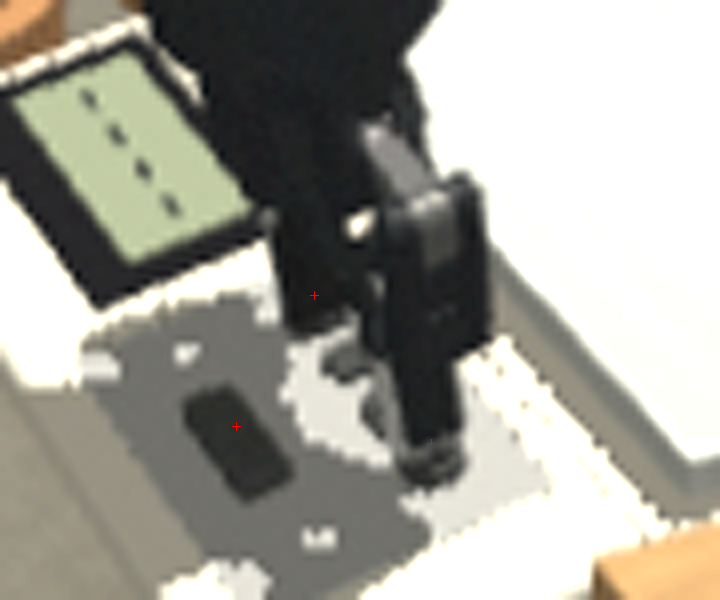

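Both fingertips are on their keys, but the right one's outer edge, near (435,445), only reaches about the key's centre. I'll lift, open slightly and look again.

Request:
{"fn": "arm_command", "kwargs": {"series": [0,0,-0.8,0,0,0,0.33,0,0,-0.8,0,0,0,0.24,0,0,-0.8,0,0,0,0.24,0,0,-0.8,0,0,0,0.24,0,0,-0.4,0,0,0,0.24,0,0,-0.1,0,0,0,0.24,0,0,0.1,0,0,0,0.24,0,0,0.1,0,0,0,0.24]}}

```text
time: 4.13
eef_pos: [0.5414, -0.0369, 0.0562]
tcp_rot: [-0.087, 0.992, 0.009, 0.087]
contact_force: [-2.6, -0.1, 4.0]
opening: 0.758
finger_force: 2.0
```

```bash
python3 look.py pics/close4.png; python3 nxt.py mid 0.0
```

```text
shift cm [-0.07  0.04 -0.76] turn [ 0.14  0.03 -0.02]
shift cm [-0.07  0.04 -0.76] turn [ 5.0000e-02 -2.2000e-01  1.7998e+02]
4.1833 [ 0.54140359 -0.0369285   0.05637819] 0.7607960754489373 [-2.36876881  0.19803386  3.88199765]
```

View pics/close4.png

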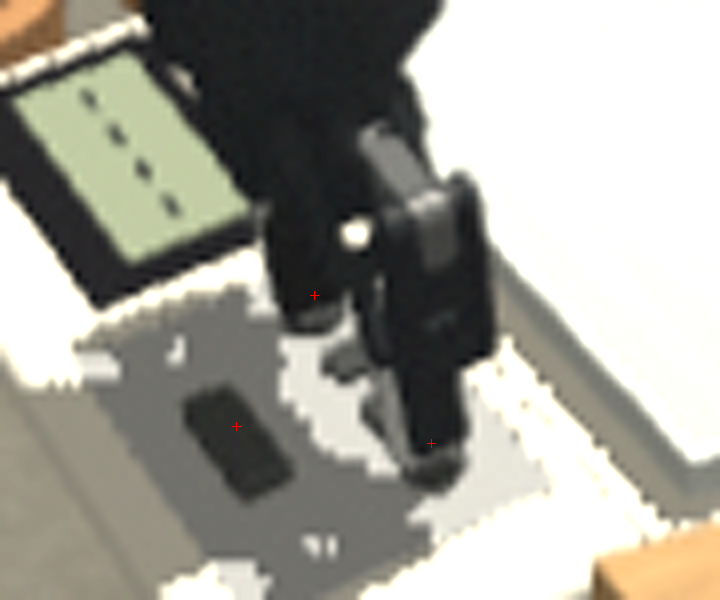

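The fingertips now sit well over both round keys and clear of the square ones. Pressing.

Request:
{"fn": "arm_command", "kwargs": {"series": [0,0,0.1,0,0,0,0.24,0,0,0.2,0,0,0,0.24,0,0,0.3,0,0,0,0.24,0,0,0.4,0,0,0,0.24,0,0,0.4,0,0,0,0.24]}}

```text
time: 4.6
eef_pos: [0.542, -0.0368, 0.0531]
tcp_rot: [-0.087, 0.992, 0.009, 0.087]
contact_force: [-6.4, 0.3, 9.5]
opening: 0.762
finger_force: 4.8
```

Request:
{"fn": "arm_command", "kwargs": {"series": [-0.05,0,0.1,0,0,0,0.24,-0.05,0,0.2,0,0,0,0.24,-0.05,0,0.2,0,0,0,0.24]}}

```text
time: 4.85
eef_pos: [0.5422, -0.0368, 0.0524]
tcp_rot: [-0.087, 0.992, 0.009, 0.085]
contact_force: [-13.9, -0.4, 19.2]
opening: 0.76
finger_force: 10.6
```

```bash
python3 look.py pics/close5.png; python3 nxt.py mid 0.0
```

```text
shift cm [-0.06  0.05 -1.16] turn [ 0.18 -0.13  0.03]
shift cm [-0.06  0.05 -1.16] turn [   0.21    0.28 -179.96]
4.9 [ 0.54218558 -0.03681991  0.05246677] 0.7641650757597903 [-14.05411191  -0.62631365  18.80552038]
```

View pics/close5.png

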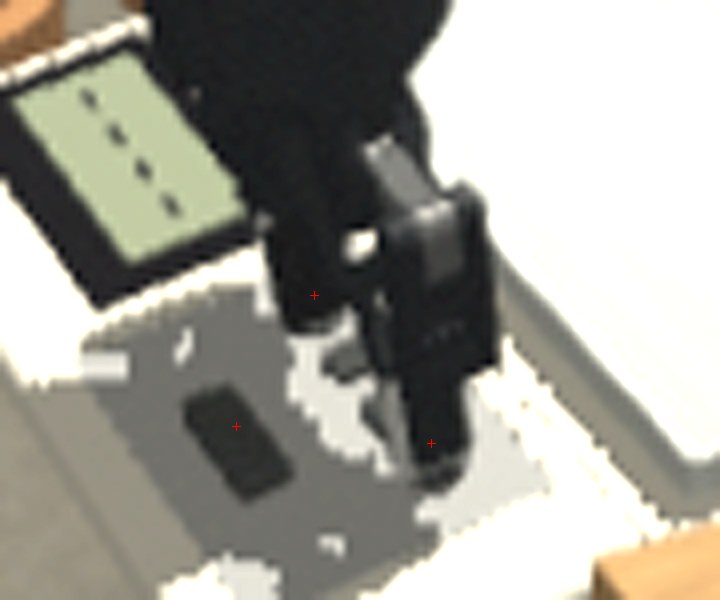

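The force jumped at the expected depth, so the keys are at their stops. Holding for over 3 s.

Request:
{"fn": "arm_command", "kwargs": {"series": [0,0,0,0,0,0,0.24,0,0,0,0,0,0,0.24,0,0,0,0,0,0,0.24,0,0,0,0,0,0,0.24,0,0,0,0,0,0,0.24,0,0,0,0,0,0,0.24,0,0,0,0,0,0,0.24,0,0,0,0,0,0,0.24,0,0,0,0,0,0,0.24,0,0,0,0,0,0,0.24]}}

```text
time: 5.73
eef_pos: [0.5422, -0.0368, 0.0524]
tcp_rot: [-0.087, 0.992, 0.009, 0.086]
contact_force: [-13.8, -1.0, 17.6]
opening: 0.76
finger_force: 10.3
```

Request:
{"fn": "arm_command", "kwargs": {"series": [0,0,0,0,0,0,0.24,0,0,0,0,0,0,0.24,0,0,0,0,0,0,0.24,0,0,0,0,0,0,0.24,0,0,0,0,0,0,0.24,0,0,0,0,0,0,0.24,0,0,0,0,0,0,0.24,0,0,0,0,0,0,0.24,0,0,0,0,0,0,0.24,0,0,0,0,0,0,0.24]}}

```text
time: 6.57
eef_pos: [0.5422, -0.0368, 0.0524]
tcp_rot: [-0.087, 0.992, 0.009, 0.086]
contact_force: [-13.2, -1.1, 17.5]
opening: 0.758
finger_force: 10.3
```

Request:
{"fn": "arm_command", "kwargs": {"series": [0,0,0,0,0,0,0.24,0,0,0,0,0,0,0.24,0,0,0,0,0,0,0.24,0,0,0,0,0,0,0.24,0,0,0,0,0,0,0.24,0,0,0,0,0,0,0.24,0,0,0,0,0,0,0.24,0,0,0,0,0,0,0.24,0,0,0,0,0,0,0.24,0,0,0,0,0,0,0.24]}}

```text
time: 7.4
eef_pos: [0.5422, -0.0368, 0.0524]
tcp_rot: [-0.087, 0.992, 0.009, 0.086]
contact_force: [-13.9, 0.1, 18.7]
opening: 0.763
finger_force: 10.3
```

Request:
{"fn": "arm_command", "kwargs": {"series": [0,0,0,0,0,0,0.24,0,0,0,0,0,0,0.24,0,0,0,0,0,0,0.24,0,0,0,0,0,0,0.24,0,0,0,0,0,0,0.24,0,0,0,0,0,0,0.24,0,0,0,0,0,0,0.24,0,0,0,0,0,0,0.24,0,0,0,0,0,0,0.24,0,0,0,0,0,0,0.24]}}

```text
time: 8.23
eef_pos: [0.5422, -0.0368, 0.0525]
tcp_rot: [-0.087, 0.992, 0.009, 0.086]
contact_force: [-13.9, -0.4, 18.5]
opening: 0.761
finger_force: 10.3
```

Request:
{"fn": "arm_command", "kwargs": {"series": [0,0,-1,0,0,0,0.24,0,0,-2.5,0,0,0,0.24,0,0,-4.5,0,0,0,0.24,0,0,-4.5,0,0,0,1,0,0,-4.5,0,0,0,1,0,0,-4.5,0,0,0,1,0,0,-4.5,0,0,0,1,0,0,-4.5,0,0,0,1,0,0,-4.5,0,0,0,1,0,0,-4.5,0,0,0,1]}}

```text
time: 9.07
eef_pos: [0.5351, -0.0381, 0.0943]
tcp_rot: [-0.087, 0.992, 0.009, 0.087]
contact_force: [0.4, -0.3, -0.1]
opening: 0.0
finger_force: 0.0
```

```bash
python3 nxt.py long 0.03
```

```text
shift cm [3.96 0.04 0.08] turn [ 0.14  0.05 -0.04]
shift cm [3.96 0.04 0.08] turn [ 8.0000e-02 -2.2000e-01  1.7996e+02]
9.0667 [ 0.53514679 -0.03806146  0.0943389 ] 0.00034310269748288473 [ 0.38656524 -0.29048933 -0.1009185 ]
```

Request:
{"fn": "arm_command", "kwargs": {"series": [3,0,0,0,0,0,1,3.9,0,0,0,0,0,1,3.9,0,1.2,0,0,0,1,3.9,0,2.4,0,0,0,1,3.9,0,2.4,0,0,0,1,3.9,0,2.4,0,0,0,1]}}

```text
time: 9.57
eef_pos: [0.5013, -0.0439, 0.064]
tcp_rot: [-0.087, 0.992, 0.009, 0.087]
contact_force: [-0.0, -0.2, -0.1]
opening: -0.004
finger_force: 0.0
```

```bash
python3 look.py pics/close6.png; python3 nxt.py long 0.0
```

```text
shift cm [0.12 0.05 0.76] turn [ 0.11  0.1  -0.03]
shift cm [0.12 0.05 0.76] turn [ 1.6000e-01 -1.8000e-01  1.7997e+02]
9.6167 [ 0.50189467 -0.04406625  0.06473009] -0.0019660599501396055 [ 0.93458144 -0.32598383 -0.01390034]
```

View pics/close6.png

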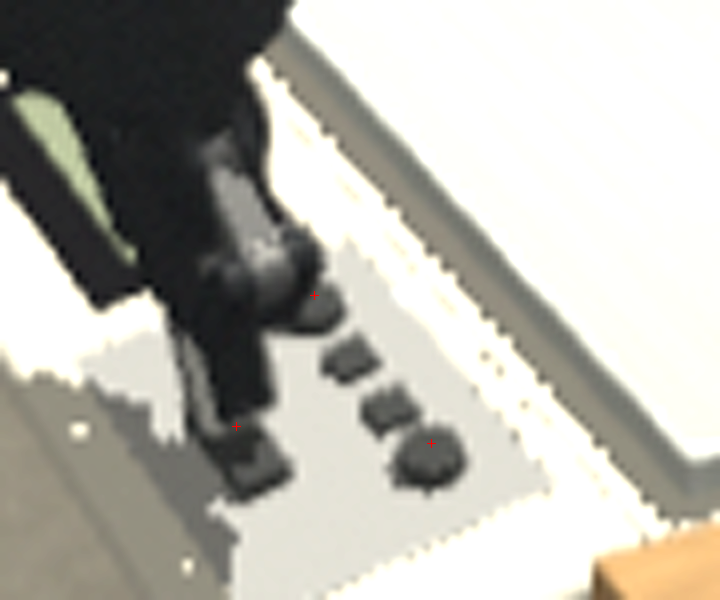

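The closed fingertip sits just above the long key, with its tip near (235,425), and all four upper-row keys are up. Pressing in small steps.

Request:
{"fn": "arm_command", "kwargs": {"series": [0,0,0.4,0,0,0,1,0,0,0.8,0,0,0,1,0,0,0.9,0,0,0,1,0,0,1.0,0,0,0,1,0,0,1.0,0,0,0,1]}}

```text
time: 10.03
eef_pos: [0.504, -0.0439, 0.0552]
tcp_rot: [-0.087, 0.992, 0.008, 0.088]
contact_force: [-0.7, -0.8, 2.5]
opening: 0.001
finger_force: 1.3
```

Request:
{"fn": "arm_command", "kwargs": {"series": [0,0,0.1,0,0,0,1,0,0,0.2,0,0,0,1,0,0,0.3,0,0,0,1,0,0,0.4,0,0,0,1,0,0,0.4,0,0,0,1,0,0,0.4,0,0,0,1]}}

```text
time: 10.53
eef_pos: [0.5046, -0.0438, 0.0521]
tcp_rot: [-0.087, 0.992, 0.009, 0.088]
contact_force: [-5.4, 0.3, 11.3]
opening: 0.002
finger_force: 6.1
```

Request:
{"fn": "arm_command", "kwargs": {"series": [0,0,0.1,0,0,0,1,0,0,0.1,0,0,0,1,0,0,0.1,0,0,0,1,0,0,0.1,0,0,0,1]}}

```text
time: 10.87
eef_pos: [0.5047, -0.0438, 0.052]
tcp_rot: [-0.087, 0.992, 0.009, 0.087]
contact_force: [-8.6, -0.7, 18.4]
opening: -0.004
finger_force: 9.6
```

Request:
{"fn": "arm_command", "kwargs": {"series": [0,0,-1,0,0,0,1,0,0,-3,0,0,0,1,0,0,-6,0,0,0,1,0,0,-9,0,0,0,1,0,0,-12,0,0,0,1,0,0,-12,0,0,0,1,0,0,-12,0,0,0,1,0,0,-12,0,0,0,1]}}

```text
time: 11.53
eef_pos: [0.4828, -0.0471, 0.1667]
tcp_rot: [-0.087, 0.992, 0.009, 0.087]
contact_force: [-1.3, -0.6, 0.3]
opening: 0.0
finger_force: 0.0
```

```bash
python3 - <<'E'
from plant import vision
import cv2
cv2.imwrite("pics/end.png",vision.read_camera("side")["color"])
E
```

```text
(no output)
```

View pics/end.png

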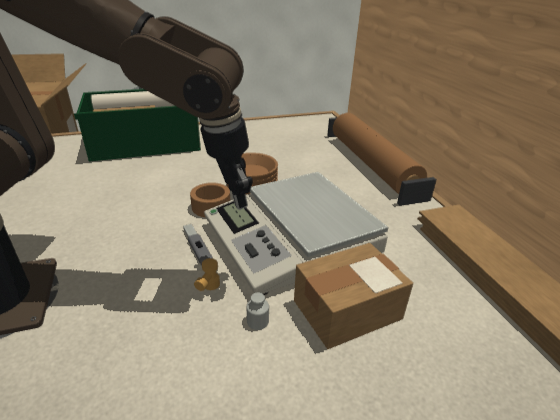

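The arm is clear of everything, all the keys at (250–276, 233–252) are up, and the other objects are where they stood. Handing in.

```bash
python3 -c "
from plant import ctrl
print(ctrl.sign_off())"
```

```text
the job is handed in; nothing more can be done
None
```

I pressed both round keys together to their stops and held them for about 3.4 s, let them up, then tapped the long key to its stop and handed the job in; key travel was judged from contact force and pictures, and the hand-in returned no verdict.

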